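Fit out a camera board

TASK

Finish the green camera board in its carrier: set the finned heat sink flat and square on the processor and the small fan flat, centred and square on top of the heat sink, and drop the lens cell fully home in the lens mount, its lug turned into the mount's notch. Stand the capacitor upright midway between the processor and the lens mount, on the printed white circle. Let go of everything, and leave the red bin, the screwdriver and the multimeter where they are.

Things in the scene. Friction and masses are not known exactly. Their poses are not given: they have to be found in the camera images.
- board: green circuit board 110 x 230 x 3 mm in a grey carrier 130 x 250 x 12 mm, fixed to the bench; top face 15 mm up. Origin: centre of the underside, at bench level; y along the long side. A white circle 34 mm across is printed at its centre. Processor and lens mount sit on its y axis 75 mm either side of the centre, either way round. Other marks on it are under 2 mm high.
- processor: black square chip on the board, fixed, 36 x 36 x 4 mm with a thin steel edge. Origin at the centre of its underside (on the board's top face), sides along x and y.
- lens_mount: low mount fixed on the board: black base plate 60 x 60 x 3 mm with an aluminium ring wall, inside diameter 48 mm, outside 58 mm, top 11 mm above the plate's underside. One notch about 20 mm wide breaks the ring at its +x, which points within 0.8 rad of the board's +x. Origin: centre of the underside, on the board's top face.
- heat_sink: loose aluminium heat sink 45 x 45 mm, 25 mm high, about 90 g: a base 5 mm thick with seven upright fins that run along its x and end at the top. Origin at the centre of its underside, z up. It may sit on the processor turned by any quarter turn.
- fan: loose square black cooling fan 40 x 40 mm, 12 mm thick, about 30 g, frame closed and firm all round, a grey disc with blades in the middle. Origin at the centre of its underside, sides along x and y, z up. Any quarter turn is right.
- lens_cell: loose upright black round cell, 40 mm diameter, 42 mm high, about 80 g, glass lens on top, two thin bands. A bright lug at the foot, 9 mm wide and 8 mm high, sticks out to 30 mm from the axis at its +x; above it the cell is plainly round. Foot edge bevelled 2 x 3 mm. Origin: centre of underside. Home, it rests 3 mm above the mount's origin, its +x along the mount's +x.
- capacitor: loose upright black can capacitor, 25 mm diameter, 40 mm high, about 30 g, bright metal top. Origin at the centre of its underside, z up.
- parts_bin: bystander: open red bin 120 x 100 x 60 mm, origin at the centre of its underside.
- screwdriver: bystander: screwdriver 180 mm long lying on the bench beyond the board.
- multimeter: bystander: yellow multimeter 150 x 78 x 34 mm lying on the bench, origin at the centre of its underside.
Mind the look-alikes: they are no part of the job. Leave any orange or yellow look-alike of the fan alone.

How it is judged:
By the outcome, as a careful person would: the job done as asked, in the order asked, and still so for the second after the job is handed in, with the robot touching nothing.
It also fails if it takes over 90 s, if anything falls off the work surface, if the arm or the gripper's body presses on something with over 40 N, if the wrist force passes 120 N, or if a joint passes its speed limit or range.

ROBOT

A 6-joint arm with a two-finger parallel gripper is mounted at the origin on the work surface. World frame = base frame: x ahead of the robot, y to its left, z up, the work surface at z = 0. Lengths are in mm, angles in rad, forces in N, time in s.
With the tool pointing down it reaches from about 350 to 775 mm from the base axis. Payload 7.3 kg.
Tool frame: the origin (TCP) lies at the very end of the fingers, on their centre line; the grasp point (between the pads) lies 19 mm behind it; z points along the fingers, y is the line along which they close (so a half turn about z gives the same grasp; the last joint's range is limited). The gripper opens to 92 mm and grips with 3 to 60 N. Pads are 19 mm wide; open, the fingers measure 130 mm over their backs; the gripper's body (75 mm by 190 mm) begins 47 mm behind the grasp point.
Start: joints at [-1.402, 0.342, 1.524, -0, 1.275, -0.146], TCP at [162.576, -499.213, 226.741] pointing down, gripper open.
Joint ranges: [-2.53, 2.53], [-0.77, 2.02], [0.04, 2.7], [-1, 4.14], [0.28, 2.66], [-3.11, 3.11]. Speed limits (rad/s): [2.57, 2.57, 3.14, 3.14, 3.14, 3.14].

INTERFACE

Orientations are given as [roll, pitch, yaw] about the fixed x, y, z axes, in that order (R = Rz(yaw) Ry(pitch) Rx(roll)).
In Python, from plant import bot gives the robot as it stands.
- The arm moves only by the tool send_rows, never from a script. Its argument "rows" is a list of rows, each an object of numbers: "x", "y", "z": the shift along the tool's x, y, z in units of 0.2 m (1.0 is 0.2 m); "ax", "ay", "az": the turn, a rotation vector about the tool's x, y, z in units of 60 degrees (1.0 is 60 degrees); "jaw": the opening, from -1 (shut) to 1 (fully open), so that 0 is half open. In form: [{"x": .., "y": .., "z": .., "ax": .., "ay": .., "az": .., "jaw": ..}, ...]. A call has exactly 10 rows; each row is the pose to reach, as a shift and turn from the pose commanded when the call began, along the tool's axes at that moment; what a row does not reach only later rows make up. A row lasts 1/8 s, in which the tool goes at most 62.5 mm and 10.7 degrees, less where a joint would pass 70% of its speed; a pose out of reach is approached as far as the arm can. A call with a number of a shift or a turn outside -1 to 1 is refused whole. A call with a gripper value outside its range is refused whole. The fingers move at their own pace and stop on an object; the grip force is fixed at half the most. Time passes only in rows, so rows that repeat a pose let the fingers close, or fill a call up. It gives the time, the measured TCP pose, the force, the opening and the grip force at its end, in the units of the state.
- bot.get_obs(): the state, without advancing time (a new reading comes with each control period).
- bot.capture(name): name is "scene" or "top" or "wrist"; returns (picture, depth): 420x560x3 uint8, red, green, blue; 420x560 float32, mm along the optical axis (not along the pixel's ray), 0 where there is no reading.
- bot.camera_model(name): a dict with "vertical_fov" (degrees; the focal length in pixels is half the picture's height over the tangent of half this angle, whatever the lens; pixels are square), "cx", "cy" (the principal point, pixels), "R" (3x3) and "t" (3): a world point X has camera coordinates R X + t; the wrist camera has in their place "T_tool_cam" (4x4, takes a point from camera to tool coordinates, whose origin is the TCP and whose axes are the flange's). Camera axes: x right, y down, z forward; pixel columns grow to the right and rows downward; lengths in mm; the calibration is good to about 2 mm. A picture is of the moment at which its call begins: read the wrist's pose just before it. camera_model takes no time and is no camera call.
- bot.close_job(): hands the job in; it is judged then, once.
The state is a dict: "time": time; "joint_positions": joint angles; "dq": joint speeds; "tau": joint torques, N m; "tool_pos": TCP position; "tcp_rot": TCP orientation; "contact_force": force on the tool from outside, world axes, zero at the start; "moment": the same for the moment, N m; "grip_width": finger opening in mm; "finger_force": force on a finger pad.
Only numpy, scipy, OpenCV 4.12 (cv2) and the standard library are available. Lean on these libraries where they do the work, as an engineer would, in place of code of your own. Each camera call takes 0.05 s, during which the arm holds its last target. There are 200 camera calls.

## Working session

There is one attempt and no reset: what is moved stays moved. The work goes in short steps, Python scripts to look and compute and a tool call to move; the robot and the scene stay as the last step left them, time stands still between calls to the robot, and variables do not carry over. Pictures are saved under pics/ and viewed, at most 14 in all, crops included, and the job is handed in when it is done.

Besides the shell and the picture viewer there is one more tool, called after ">>>" as a command line: name --argument value ..., lists and objects as JSON in quotes. send_rows: Moves the arm, as the interface text tells. Its arguments: {"type":"object","properties":{"rows":{"type":"array","items":{"type":"object","properties":{"x":{"type":"number","minimum":-1,"maximum":1},"y":{"type":"number","minimum":-1,"maximum":1},"z":{"type":"number","minimum":-1,"maximum":1},"ax":{"type":"number","minimum":-1,"maximum":1},"ay":{"type":"number","minimum":-1,"maximum":1},"az":{"type":"number","minimum":-1,"maximum":1},"jaw":{"type":"number"}}}}},"required":["rows"]}

```bash
mkdir -p pics; ls; python3 - <<'E'
from plant import bot
import cv2,numpy as np
o=bot.get_obs(); print(o['time'],o['tool_pos'],o['tcp_rot'],o['grip_width'],o['contact_force'])
for n in("top","scene"):
    p,d=bot.capture(n); np.save(f'pics/{n}_d.npy',d); np.save(f'pics/{n}.npy',p)
    cv2.imwrite(f'pics/{n}.png',p[...,::-1]); print(n,bot.camera_model(n))
print(bot.camera_model('wrist'))
E
```

```text
pics
0.0 [ 162.49469686 -498.80288903  226.05022665] [-3.14007658e+00 -2.05940352e-04  3.14808062e-01] 91.90712056563677 [-0.69274956 -0.67008672 -0.42016984]
top {'vertical_fov': 49.07734671879838, 'cx': 285.62458869955736, 'cy': 205.97012222517836, 'R': array([[-0.01437226, -0.9994436 ,  0.03009867],
       [-0.99197632,  0.01047065, -0.12598947],
       [ 0.12560422, -0.03166792, -0.99157487]]), 't': array([ -16.93878171,  620.89067956, 1010.49194716])}
scene {'vertical_fov': 45.103397628923275, 'cx': 283.34832400583474, 'cy': 213.90015805963665, 'R': array([[ 1.04077413e-01,  9.94568716e-01,  9.80413826e-04],
       [ 5.81908188e-01, -6.00947441e-02, -8.11031123e-01],
       [-8.06567265e-01,  8.49805316e-02, -5.85002185e-01]]), 't': array([ -44.75291169, -302.5161787 , 1719.09726182])}
{'vertical_fov': 64.395896746892, 'cx': 275.89318925448663, 'cy': 204.54349042123386, 'T_tool_cam': array([[ 2.71261859e-05, -9.61776897e-01, -2.73834255e-01,
         7.37576436e+01],
       [ 9.99999463e-01,  3.09793968e-04, -9.89016183e-04,
         5.94111376e-01],
       [ 1.03604512e-03, -2.73834081e-01,  9.61776389e-01,
        -1.57948555e+02],
       [ 0.00000000e+00,  0.00000000e+00,  0.00000000e+00,
         1.00000000e+00]])}
```

View pics/top.png

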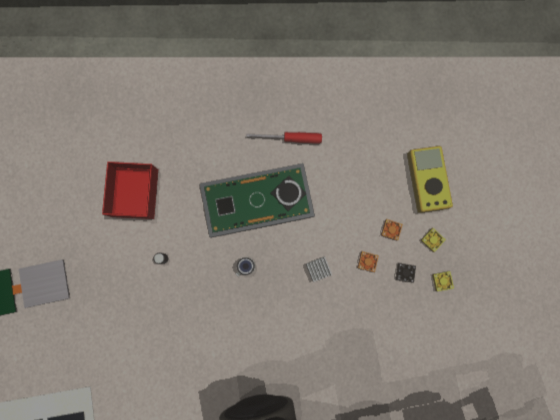

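View pics/scene.png

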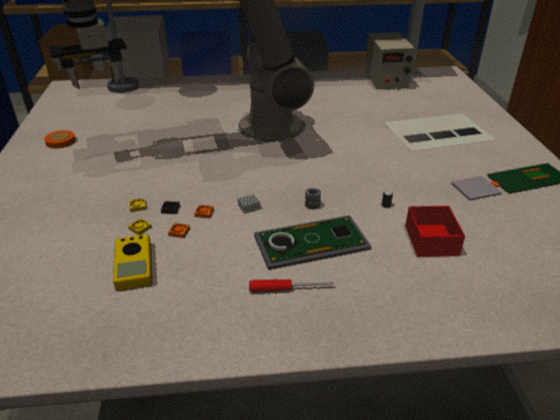

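```bash
cat > h.py <<'E'
import numpy as np,cv2
from scipy.spatial.transform import Rotation as Ro
from plant import bot
def tool():
    o=bot.get_obs(); T=np.eye(4); T[:3,:3]=Ro.from_euler('xyz',o['tcp_rot']).as_matrix(); T[:3,3]=o['tool_pos']; return T
def cam(n,T=None):
    m=bot.camera_model(n); f=210/np.tan(np.radians(m['vertical_fov']/2))
    K=np.array([[f,0,m['cx']],[0,f,m['cy']],[0,0,1]])
    if n=='wrist': C=T@m['T_tool_cam']
    else:
        C=np.eye(4); C[:3,:3]=m['R'].T; C[:3,3]=-m['R'].T@m['t']
    return K,C
def p2w(KC,uv,z):
    K,C=KC; uv=np.atleast_2d(uv).astype(float)
    r=(C[:3,:3]@np.linalg.inv(K)@np.c_[uv,np.ones(len(uv))].T).T
    s=(z-C[2,3])/r[:,2]; return C[:3,3]+r*s[:,None]
def w2p(KC,X):
    K,C=KC; c=(np.atleast_2d(X)-C[:3,3])@C[:3,:3]; q=c@K.T; return q[:,:2]/q[:,2:]
def cloud(KC,d):
    K,C=KC; v,u=np.mgrid[:d.shape[0],:d.shape[1]]
    c=np.stack([(u-K[0,2])/K[0,0]*d,(v-K[1,2])/K[1,1]*d,d],-1); return c@C[:3,:3].T+C[:3,3]
def look(name):
    T=tool(); p,d=bot.capture('wrist'); np.savez(f'pics/{name}.npz',p=p,d=d,T=T)
    cv2.imwrite(f'pics/{name}.png',cv2.resize(p[...,::-1],None,fx=1.4,fy=1.4)); return T,p,d
def rectify(name,z,c,half,ang=0,px=3,out=None):
    "orthoview of the plane z about c, rows = -y'... image right = local x, up = local y"
    q=np.load(f'pics/{name}.npz'); KC=cam('wrist',q['T']); n=int(2*half*px)
    v,u=np.mgrid[:n,:n]; lx=u/px-half; ly=half-v/px; ca,sa=np.cos(ang),np.sin(ang)
    X=np.stack([c[0]+lx*ca-ly*sa,c[1]+lx*sa+ly*ca,np.full(lx.shape,z)],-1).reshape(-1,3)
    m=w2p(KC,X).reshape(n,n,2).astype(np.float32)
    im=cv2.remap(q['p'],m[...,0],m[...,1],cv2.INTER_LINEAR)
    if out: cv2.imwrite(out,im[...,::-1])
    return im
def move(xyz,yaw,T=None):
    "units of the move from commanded/current pose"
    T=tool() if T is None else T
    d=T[:3,:3].T@(np.array(xyz)-T[:3,3])/200
    R=Ro.from_euler('xyz',[np.pi,0,yaw]).as_matrix()
    a=Ro.from_matrix(T[:3,:3].T@R).as_rotvec()/np.radians(60); return d.round(4),a.round(4)
E
python3 - <<'E'
from h import *
KC=cam('top'); d=np.load('pics/top_d.npy'); W=cloud(KC,d)
for n,uv,z in [('proc',(225,205),19),('circ',(257,199.5),15),('mount',(289,193),26),('cell',(245,266),42),('cap',(158,258),40),('sink',(318,269),25),('fan',(405,272),12),('bench',(350,350),0),('bin',(131,191),0),('meter',(431,180),34)]:
    print(n,p2w(KC,uv,z)[0].round(1),W[int(uv[1]),int(uv[0])].round(1))
E
```

```text
proc [627.  115.3  19. ] [626.1 114.6  25.5]
circ [639.7  41.2  15. ] [640.7  41.2  16.4]
mount [652.6 -33.4  26. ] [653.5 -33.6  20.5]
cell [486.1  68.1  42. ] [486.1  67.9  45.8]
cap [506.6 261.8  40. ] [506.5 261.2  42.5]
sink [476.9 -96.9  25. ] [476.7 -98.   14.3]
fan [ 466.9 -300.3   12. ] [ 466.9 -300.    13.2]
bench [ 291.9 -168.5    0. ] [ 292.2 -168.2    1.9]
bin [665.  337.9   0. ] [664.5 336.8   3.4]
meter [ 678.8 -365.2   34. ] [ 677.3 -362.2   42.3]
```

```bash
python3 - <<'E'
from h import *
print(move((467,-300,140),0.0),move((300,-400,180),0.0))
E
```

```text
(array([ 1.7554, -0.4733,  0.4315]), array([-0.0013,  0.    ,  0.3006])) (array([ 0.8066, -0.2567,  0.2311]), array([-0.0013,  0.    ,  0.3006]))
```

>>> send_rows --rows '[{"x": 0.2,"y": -0.05,"z": 0.05,"az": 0.05,"jaw": 1},{"x": 0.5,"y": -0.13,"z": 0.12,"az": 0.15,"jaw": 1},{"x": 0.8,"y": -0.2,"z": 0.2,"az": 0.25,"jaw": 1},{"x": 1,"y": -0.27,"z": 0.25,"az": 0.3,"jaw": 1},{"x": 1,"y": -0.27,"z": 0.25,"az": 0.3,"jaw": 1},{"x": 1,"y": -0.27,"z": 0.25,"az": 0.3,"jaw": 1},{"x": 1,"y": -0.27,"z": 0.25,"az": 0.3,"jaw": 1},{"x": 1,"y": -0.27,"z": 0.25,"az": 0.3,"jaw": 1},{"x": 1,"y": -0.27,"z": 0.25,"az": 0.3,"jaw": 1},{"x": 1,"y": -0.27,"z": 0.25,"az": 0.3,"jaw": 1}]'

```text
schema error: expected keys x, y, z, ax, ay, az, jaw
```

```bash
python3 - <<'E'
from h import *
print(tool().round(2),bot.get_obs()['time']);print(move((467,-300,140),0.0))
E
```

```text
[[ 9.5000e-01  3.1000e-01 -0.0000e+00  1.6251e+02]
 [ 3.1000e-01 -9.5000e-01  0.0000e+00 -4.9883e+02]
 [ 0.0000e+00 -0.0000e+00 -1.0000e+00  2.2612e+02]
 [ 0.0000e+00  0.0000e+00  0.0000e+00  1.0000e+00]] 0.1
(array([ 1.7554, -0.4733,  0.4315]), array([-0.0013,  0.    ,  0.3006]))
```

All keys are needed in each row.

>>> send_rows --rows '[{"x": 0.2,"y": -0.05,"z": 0.05,"ax": 0,"ay": 0,"az": 0.05,"jaw": 1},{"x": 0.5,"y": -0.13,"z": 0.12,"ax": 0,"ay": 0,"az": 0.15,"jaw": 1},{"x": 0.8,"y": -0.2,"z": 0.2,"ax": 0,"ay": 0,"az": 0.25,"jaw": 1},{"x": 1,"y": -0.27,"z": 0.25,"ax": 0,"ay": 0,"az": 0.3,"jaw": 1},{"x": 1,"y": -0.27,"z": 0.25,"ax": 0,"ay": 0,"az": 0.3,"jaw": 1},{"x": 1,"y": -0.27,"z": 0.25,"ax": 0,"ay": 0,"az": 0.3,"jaw": 1},{"x": 1,"y": -0.27,"z": 0.25,"ax": 0,"ay": 0,"az": 0.3,"jaw": 1},{"x": 1,"y": -0.27,"z": 0.25,"ax": 0,"ay": 0,"az": 0.3,"jaw": 1},{"x": 1,"y": -0.27,"z": 0.25,"ax": 0,"ay": 0,"az": 0.3,"jaw": 1},{"x": 1,"y": -0.27,"z": 0.25,"ax": 0,"ay": 0,"az": 0.3,"jaw": 1}]'

```text
time: 1.35
tool_pos: [335.8, -386.2, 176.8]
tcp_rot: [3.141, -0.0, 0.0]
contact_force: [0.3, 0.8, -0.1]
grip_width: 91.7
finger_force: 0.0
```

```bash
python3 - <<'E'
from h import *
print(tool().round(2),bot.get_obs()['time']);print(move((467,-300,140),0.0))
E
```

```text
[[   1.      0.      0.    335.81]
 [   0.     -1.     -0.   -386.15]
 [   0.      0.     -1.    176.79]
 [   0.      0.      0.      1.  ]] 1.35
(array([ 0.656 , -0.4307,  0.184 ]), array([ 0.0002, -0.0001,  0.0001]))
```

>>> send_rows --rows '[{"x": 0.25,"y": -0.17,"z": 0.05,"ax": 0,"ay": 0,"az": 0,"jaw": 1},{"x": 0.5,"y": -0.33,"z": 0.1,"ax": 0,"ay": 0,"az": 0,"jaw": 1},{"x": 0.65,"y": -0.43,"z": 0.15,"ax": 0,"ay": 0,"az": 0,"jaw": 1},{"x": 0.65,"y": -0.43,"z": 0.15,"ax": 0,"ay": 0,"az": 0,"jaw": 1},{"x": 0.65,"y": -0.43,"z": 0.15,"ax": 0,"ay": 0,"az": 0,"jaw": 1},{"x": 0.65,"y": -0.43,"z": 0.15,"ax": 0,"ay": 0,"az": 0,"jaw": 1},{"x": 0.65,"y": -0.43,"z": 0.15,"ax": 0,"ay": 0,"az": 0,"jaw": 1},{"x": 0.65,"y": -0.43,"z": 0.15,"ax": 0,"ay": 0,"az": 0,"jaw": 1},{"x": 0.65,"y": -0.43,"z": 0.15,"ax": 0,"ay": 0,"az": 0,"jaw": 1},{"x": 0.65,"y": -0.43,"z": 0.15,"ax": 0,"ay": 0,"az": 0,"jaw": 1}]'

```text
time: 2.6
tool_pos: [465.9, -299.9, 146.8]
tcp_rot: [3.141, -0.0, 0.001]
contact_force: [-0.2, -0.3, 0.1]
grip_width: 92.0
finger_force: 0.0
```

```bash
python3 - <<'E'
from h import *
T,p,d=look('fan'); KC=cam('wrist',T); W=cloud(KC,d)
print(T[:3,3])
print('bench z',np.median(W[300:400,50:500,2]))
# dark pixels, near fan
mx=p.max(2); m=((mx<70)&(W[...,2]>6)&(np.hypot(W[...,0]-467,W[...,1]+300)<40)).astype(np.uint8)
P=W[m>0]; print(len(P),P.mean(0)); r=cv2.minAreaRect(P[:,:2].astype(np.float32)); print(r)
E
```

```text
[ 465.93752684 -299.93648186  146.77070273]
bench z 245.928333019075
33954 [ 490.59843336 -300.4549663   238.07175508]
((471.0506286621094, -301.15863037109375), (69.11846923828125, 54.363346099853516), 88.85307312011719)
```

View pics/fan.png

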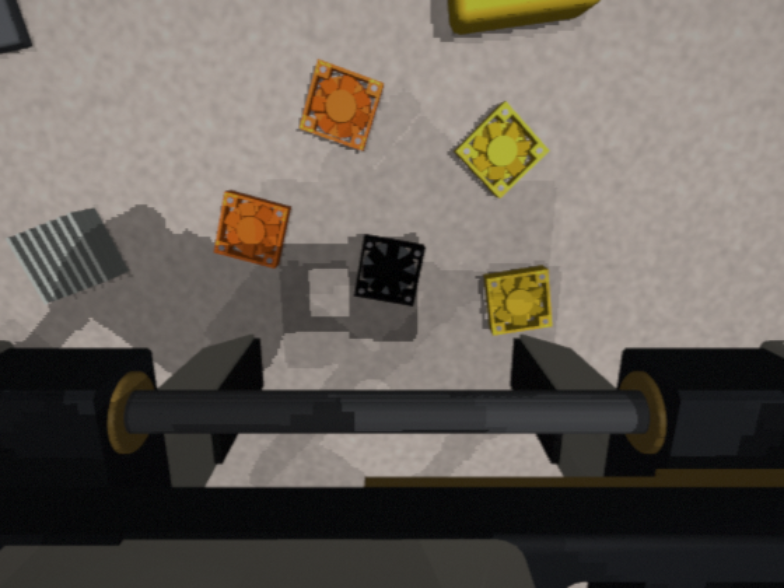

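```bash
cat >> h.py <<'E'
def seg(name,c,zlo,zhi,dark=None,r=40):
    q=np.load(f'pics/{name}.npz'); KC=cam('wrist',q['T']); W=cloud(KC,q['d'])
    m=(W[...,2]>zlo)&(W[...,2]<zhi)&(np.hypot(W[...,0]-c[0],W[...,1]-c[1])<r)
    if dark: m&=q['p'].max(2)<dark
    m=cv2.morphologyEx(m.astype(np.uint8),cv2.MORPH_OPEN,np.ones((3,3)))
    P=W[m>0]; return P,cv2.minAreaRect(P[:,:2].astype(np.float32))
E
python3 - <<'E'
from h import *
q=np.load('pics/fan.npz'); KC=cam('wrist',q['T']); W=cloud(KC,q['d'])
print('bench z',np.median(W[50:230,380:520,2]),W[190:196,276:281,2].round(1))
P,r=seg('fan',(467,-300),6,30); print(len(P),P.mean(0),np.percentile(P[:,2],[5,50,95]),r)
c=np.array([[357,237],[424,246],[414,304],[355,298]])/1.4
# top-face corners by eye
X=p2w(KC,c,12); print(X.round(1),X.mean(0)); print('sink',p2w(KC,np.array([70,255])/1.4,25))
E
```

```text
bench z -0.16627366026156665 [[11.7 11.9 11.   9.8 11. ]
 [10.4 10.9 11.  11.1 11.5]
 [11.  11.3 11.5 10.7 12.1]
 [11.1 11.  11.1 10.  10.4]
 [11.9 10.6 11.1 10.2  9.5]
 [11.2 11.1 12.  11.2 10.7]]
1384 [ 466.50964205 -301.86337763   10.30588306] [ 6.8498937  10.82147406 12.7963319 ] ((466.3999938964844, -301.4198303222656), (39.96274948120117, 40.323272705078125), 79.66080474853516)
[[ 488.9 -281.7   12. ]
 [ 483.2 -324.3   12. ]
 [ 444.4 -318.5   12. ]
 [ 448.5 -279.7   12. ]] [ 466.23549052 -301.06333277   12.        ]
sink [[ 479.93375057 -106.81216939   25.        ]]
```

>>> send_rows --rows '[{"x": 0.0,"y": -0.25,"z": 0,"ax": 0,"ay": 0,"az": 0,"jaw": 1},{"x": 0.03,"y": -0.55,"z": 0,"ax": 0,"ay": 0,"az": 0,"jaw": 1},{"x": 0.05,"y": -0.8,"z": 0,"ax": 0,"ay": 0,"az": 0,"jaw": 1},{"x": 0.05,"y": -1,"z": 0,"ax": 0,"ay": 0,"az": 0,"jaw": 1},{"x": 0.05,"y": -1,"z": 0,"ax": 0,"ay": 0,"az": 0,"jaw": 1},{"x": 0.05,"y": -1,"z": 0,"ax": 0,"ay": 0,"az": 0,"jaw": 1},{"x": 0.05,"y": -1,"z": 0,"ax": 0,"ay": 0,"az": 0,"jaw": 1},{"x": 0.05,"y": -1,"z": 0,"ax": 0,"ay": 0,"az": 0,"jaw": 1},{"x": 0.05,"y": -1,"z": 0,"ax": 0,"ay": 0,"az": 0,"jaw": 1},{"x": 0.05,"y": -1,"z": 0,"ax": 0,"ay": 0,"az": 0,"jaw": 1}]'

```text
time: 3.9
tool_pos: [475.8, -100.1, 146.7]
tcp_rot: [3.142, 0.0, 0.0]
contact_force: [-0.1, -0.7, -0.1]
grip_width: 91.6
finger_force: 0.0
```

```bash
python3 - <<'E'
from h import *
T,p,d=look('sink'); print(T[:3,3])
for lo in(4,15):
    P,r=seg('sink',(477,-97),lo,40); print(len(P),P.mean(0),np.percentile(P[:,2],[5,50,95]),r)
E
```

```text
[ 475.80877763 -100.12647851  146.669036  ]
2528 [478.31126403 -96.44177132  16.03679309] [ 4.44484179 18.4245827  25.75920843] ((477.3709716796875, -97.6090087890625), (45.39200973510742, 45.11223602294922), 20.382822036743164)
1384 [477.6519019  -95.93469092  23.62326415] [16.9512082  24.67463264 25.92207351] ((477.35076904296875, -97.62548828125), (45.079750061035156, 45.1098747253418), 20.34087562561035)
```

View pics/sink.png

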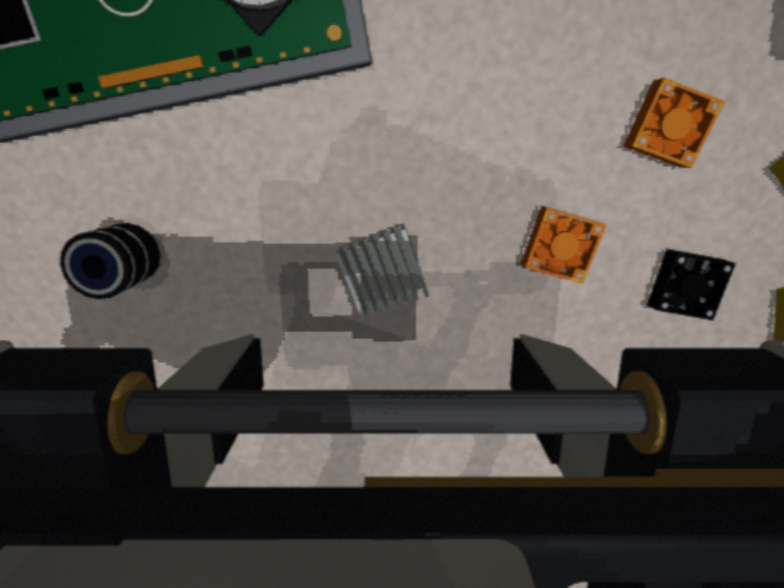

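>>> send_rows --rows '[{"x": 0.01,"y": -0.01,"z": 0.2,"ax": 0,"ay": 0,"az": -0.17,"jaw": 1},{"x": 0.01,"y": -0.01,"z": 0.4,"ax": 0,"ay": 0,"az": -0.34,"jaw": 1},{"x": 0.01,"y": -0.01,"z": 0.6,"ax": 0,"ay": 0,"az": -0.34,"jaw": 1},{"x": 0.01,"y": -0.01,"z": 0.68,"ax": 0,"ay": 0,"az": -0.34,"jaw": 1},{"x": 0.01,"y": -0.01,"z": 0.71,"ax": 0,"ay": 0,"az": -0.34,"jaw": 1},{"x": 0.01,"y": -0.01,"z": 0.71,"ax": 0,"ay": 0,"az": -0.34,"jaw": 0},{"x": 0.01,"y": -0.01,"z": 0.71,"ax": 0,"ay": 0,"az": -0.34,"jaw": -1},{"x": 0.01,"y": -0.01,"z": 0.71,"ax": 0,"ay": 0,"az": -0.34,"jaw": -1},{"x": 0.01,"y": -0.01,"z": 0.71,"ax": 0,"ay": 0,"az": -0.34,"jaw": -1},{"x": 0.01,"y": -0.01,"z": 0.71,"ax": 0,"ay": 0,"az": -0.34,"jaw": -1}]'

```text
time: 5.2
tool_pos: [477.9, -97.9, 4.9]
tcp_rot: [3.141, -0.0, 0.357]
contact_force: [-0.2, -0.6, -0.2]
grip_width: 46.5
finger_force: 0.0
```

```bash
python3 - <<'E'
from h import *
print(tool().round(3));print(move((580,0,150),0.17), move((575,60,190),0.17))
E
```

```text
[[ 9.37000e-01  3.49000e-01  0.00000e+00  4.77917e+02]
 [ 3.49000e-01 -9.37000e-01 -0.00000e+00 -9.78850e+01]
 [ 0.00000e+00  0.00000e+00 -1.00000e+00  4.89100e+00]
 [ 0.00000e+00  0.00000e+00  0.00000e+00  1.00000e+00]]
(array([ 0.6493, -0.2802, -0.7255]), array([ 0.0002, -0.0002,  0.1783])) (array([ 0.7307, -0.57  , -0.9255]), array([ 0.0002, -0.0002,  0.1783]))
```

>>> send_rows --rows '[{"x": 0,"y": 0,"z": 0,"ax": 0,"ay": 0,"az": 0,"jaw": -1},{"x": 0,"y": 0,"z": 0,"ax": 0,"ay": 0,"az": 0,"jaw": -1},{"x": 0,"y": 0,"z": -0.25,"ax": 0,"ay": 0,"az": 0,"jaw": -1},{"x": 0,"y": 0,"z": -0.5,"ax": 0,"ay": 0,"az": 0,"jaw": -1},{"x": 0.2,"y": -0.15,"z": -0.7,"ax": 0,"ay": 0,"az": 0.06,"jaw": -1},{"x": 0.4,"y": -0.3,"z": -0.85,"ax": 0,"ay": 0,"az": 0.12,"jaw": -1},{"x": 0.6,"y": -0.45,"z": -0.92,"ax": 0,"ay": 0,"az": 0.18,"jaw": -1},{"x": 0.73,"y": -0.57,"z": -0.92,"ax": 0,"ay": 0,"az": 0.18,"jaw": -1},{"x": 0.73,"y": -0.57,"z": -0.92,"ax": 0,"ay": 0,"az": 0.18,"jaw": -1},{"x": 0.73,"y": -0.57,"z": -0.92,"ax": 0,"ay": 0,"az": 0.18,"jaw": -1}]'

```text
time: 6.45
tool_pos: [574.2, 59.5, 188.0]
tcp_rot: [3.141, 0.002, 0.168]
contact_force: [-0.4, -0.6, -1.0]
grip_width: 44.9
finger_force: 30.0
```

```bash
python3 - <<'E'
from h import *
T,p,d=look('board'); print(T[:3,3]); KC=cam('wrist',T)
print(w2p(KC,[[627,115,19],[653,-33,26]])*1.4)
P,r=seg('board',(640,41),-5,40,r=130); print(np.percentile(P[:,2],[5,50,95]))
P,r=seg('board',(640,41),8,40,r=145); print(r)
E
```

```text
[574.20031992  59.53995012 188.03691206]
[[318.49401551 172.00085154]
 [542.76556476 171.17241418]]
[-0.82664875 14.14514004 18.63829855]
((640.6749877929688, 43.386680603027344), (130.40280151367188, 250.4439697265625), 10.708540916442871)
```

View pics/board.png

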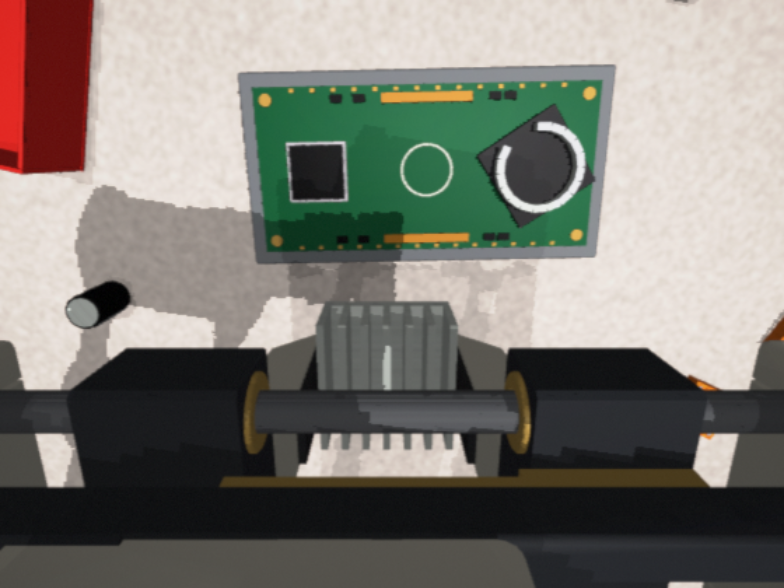

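```bash
cat > brd.py <<'E'
from h import *
import sys
name=sys.argv[1]
q=np.load(f'pics/{name}.npz')
def px2(c,half,px,pts): # rectified px -> world (ang 0)
    pts=np.atleast_2d(pts); return np.c_[c[0]+pts[:,0]/px-half,c[1]+half-pts[:,1]/px]
# processor: dark blob
c=(627,115);im=rectify(name,19,c,35,px=6)
hsv=cv2.cvtColor(im,cv2.COLOR_RGB2HSV)
m=((hsv[...,1]<70)).astype(np.uint8); m=cv2.morphologyEx(m,cv2.MORPH_OPEN,np.ones((9,9)))
k=max(cv2.findContours(m,cv2.RETR_EXTERNAL,2)[0],key=cv2.contourArea); r=cv2.minAreaRect(k)
print('proc',px2(c,35,6,r[0]),np.array(r[1])/6,r[2])
# circle
c=(640,41);im2=rectify(name,15,c,30,px=6); m=(cv2.cvtColor(im2,cv2.COLOR_RGB2HSV)[...,1]<110).astype(np.uint8)
k=max(cv2.findContours(m,cv2.RETR_EXTERNAL,2)[0],key=cv2.contourArea); (u,r)=cv2.minEnclosingCircle(k); print('circ',px2(c,30,6,u),r/6)
# ring
c=(652.6,-33.4);im3=rectify(name,26,c,45,px=6); m=(im3.min(2)>150).astype(np.uint8)
m=cv2.morphologyEx(m,cv2.MORPH_OPEN,np.ones((5,5)))
k=max(cv2.findContours(m,cv2.RETR_EXTERNAL,2)[0],key=cv2.contourArea); (u,r)=cv2.minEnclosingCircle(k); u=px2(c,45,6,u)[0]; print('ring',u,r/6)
v,w=np.nonzero(m); X=px2(c,45,6,np.c_[w,v])-u; a=np.sort(np.arctan2(X[:,1],X[:,0]));g=np.diff(np.r_[a,a[0]+2*np.pi]);i=g.argmax()
print('notch dir',a[i]+g[i]/2,'gap',g[i], 'chord',2*26.5*np.sin(g[i]/2))
cv2.imwrite(f'pics/{name}_r.png',np.hstack([cv2.resize(i,(260,260)) for i in(im,im2,im3)])[...,::-1])
E
python3 brd.py board
```

```text
proc [[626.86150869 116.12407939]] [41.19685872 40.80927277] 79.1314697265625
circ [[640.76883952  42.8036677 ]] 19.036543528238933
ring [654.93214823 -30.70980682] 29.48400115966797
notch dir 0.760624790249327 gap 0.8289297404965174 chord 21.343108835634716
```

View pics/board_r.png

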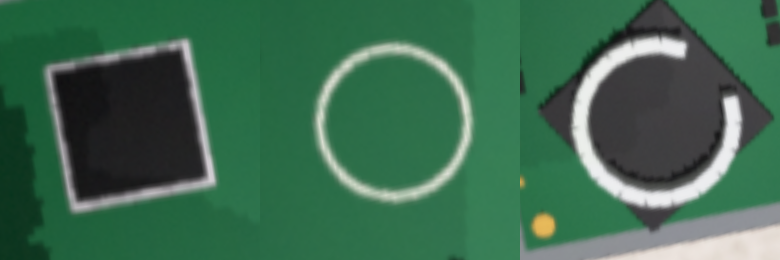

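```bash
python3 - <<'E'
from h import *
print(move((626.9,116.2,24),0.188))
E
```

```text
(array([ 0.3085, -0.2375,  0.8205]), array([ 0.0001,  0.0014, -0.0195]))
```

>>> send_rows --rows '[{"x": 0.15,"y": -0.12,"z": 0.1,"ax": 0,"ay": 0,"az": -0.02,"jaw": -1},{"x": 0.31,"y": -0.24,"z": 0.3,"ax": 0,"ay": 0,"az": -0.02,"jaw": -1},{"x": 0.31,"y": -0.24,"z": 0.55,"ax": 0,"ay": 0,"az": -0.02,"jaw": -1},{"x": 0.31,"y": -0.24,"z": 0.7,"ax": 0,"ay": 0,"az": -0.02,"jaw": -1},{"x": 0.31,"y": -0.24,"z": 0.77,"ax": 0,"ay": 0,"az": -0.02,"jaw": -1},{"x": 0.31,"y": -0.24,"z": 0.8,"ax": 0,"ay": 0,"az": -0.02,"jaw": -1},{"x": 0.31,"y": -0.24,"z": 0.81,"ax": 0,"ay": 0,"az": -0.02,"jaw": -1},{"x": 0.31,"y": -0.24,"z": 0.815,"ax": 0,"ay": 0,"az": -0.02,"jaw": -1},{"x": 0.31,"y": -0.24,"z": 0.82,"ax": 0,"ay": 0,"az": -0.02,"jaw": -1},{"x": 0.31,"y": -0.24,"z": 0.82,"ax": 0,"ay": 0,"az": -0.02,"jaw": -1}]'

```text
time: 7.75
tool_pos: [628.1, 117.7, 25.1]
tcp_rot: [3.141, -0.001, 0.189]
contact_force: [-0.7, 0.1, -0.9]
grip_width: 45.0
finger_force: 30.0
```

>>> send_rows --rows '[{"x": -0.007,"y": 0.006,"z": 0.003,"ax": 0,"ay": 0,"az": 0,"jaw": -1},{"x": -0.007,"y": 0.006,"z": 0.005,"ax": 0,"ay": 0,"az": 0,"jaw": -1},{"x": -0.007,"y": 0.006,"z": 0.006,"ax": 0,"ay": 0,"az": 0,"jaw": -1},{"x": -0.007,"y": 0.006,"z": 0.006,"ax": 0,"ay": 0,"az": 0,"jaw": -1},{"x": -0.007,"y": 0.006,"z": 0.006,"ax": 0,"ay": 0,"az": 0,"jaw": -1},{"x": -0.007,"y": 0.006,"z": 0.006,"ax": 0,"ay": 0,"az": 0,"jaw": 0.5},{"x": -0.007,"y": 0.006,"z": 0.006,"ax": 0,"ay": 0,"az": 0,"jaw": 0.5},{"x": -0.007,"y": 0.006,"z": 0.006,"ax": 0,"ay": 0,"az": 0,"jaw": 0.5},{"x": -0.007,"y": 0.006,"z": 0.006,"ax": 0,"ay": 0,"az": 0,"jaw": 0.5},{"x": -0.007,"y": 0.006,"z": 0.006,"ax": 0,"ay": 0,"az": 0,"jaw": 0.5}]'

```text
time: 9.0
tool_pos: [626.8, 116.2, 23.4]
tcp_rot: [3.142, 0.0, 0.189]
contact_force: [-0.3, 0.4, -0.6]
grip_width: 68.9
finger_force: 0.0
```

```bash
python3 - <<'E'
from h import *
print(tool()[:3,3]);print(move((600,100,165),0.188))
E
```

```text
[626.80847096 116.19912312  23.42731543]
(array([-0.1469,  0.0544, -0.7079]), array([0.0001, 0.    , 0.001 ]))
```

>>> send_rows --rows '[{"x": 0,"y": 0,"z": -0.1,"ax": 0,"ay": 0,"az": 0,"jaw": 0.5},{"x": 0,"y": 0,"z": -0.3,"ax": 0,"ay": 0,"az": 0,"jaw": 0.5},{"x": -0.05,"y": 0.05,"z": -0.5,"ax": 0,"ay": 0,"az": 0,"jaw": 0.5},{"x": -0.15,"y": 0.05,"z": -0.7,"ax": 0,"ay": 0,"az": 0,"jaw": 0.5},{"x": -0.15,"y": 0.05,"z": -0.7,"ax": 0,"ay": 0,"az": 0,"jaw": 0.5},{"x": -0.15,"y": 0.05,"z": -0.7,"ax": 0,"ay": 0,"az": 0,"jaw": 0.5},{"x": -0.15,"y": 0.05,"z": -0.7,"ax": 0,"ay": 0,"az": 0,"jaw": 0.5},{"x": -0.15,"y": 0.05,"z": -0.7,"ax": 0,"ay": 0,"az": 0,"jaw": 0.5},{"x": -0.15,"y": 0.05,"z": -0.7,"ax": 0,"ay": 0,"az": 0,"jaw": 0.5},{"x": -0.15,"y": 0.05,"z": -0.7,"ax": 0,"ay": 0,"az": 0,"jaw": 0.5}]'

```text
time: 10.25
tool_pos: [599.2, 100.8, 163.2]
tcp_rot: [3.142, 0.0, 0.189]
contact_force: [0.1, 0.0, 0.9]
grip_width: 68.8
finger_force: 0.0
```

```bash
python3 - <<'E'
from h import *
T,p,d=look('b2'); print(T[:3,3])
for lo in(24,38):
    P,r=seg('b2',(627,116),lo,60); print(len(P),np.percentile(P[:,2],[5,50,95]),r)
P,r=seg('b2',(640,41),8,60,r=145); print(r)
print(move((480,-100,150),-.18))
E
python3 brd.py b2
```

```text
[599.18904869 100.78874917 163.17768462]
1633 [24.49756543 43.51007833 44.92374958] ((626.0980224609375, 116.13080596923828), (45.31371307373047, 44.871910095214844), 10.79270076751709)
1177 [40.78455073 43.89480931 45.02763501] ((626.5916137695312, 116.34239196777344), (44.421913146972656, 44.717960357666016), 11.17290210723877)
((640.6287231445312, 43.07093811035156), (129.69290161132812, 250.47845458984375), 10.90791130065918)
(array([-0.7742,  0.8739,  0.0668]), array([1.000e-04, 2.000e-04, 3.525e-01]))
proc [[622.79417674 116.01083374]] [51.0430603  52.30641174] 79.20048522949219
circ [[640.76281993  42.76281993]] 19.011409759521484
ring [654.84062093 -30.60464579] 29.265945434570312
notch dir 0.755899078629456 gap 0.8386573021937427 chord 21.578810077687045
```

View pics/b2.png

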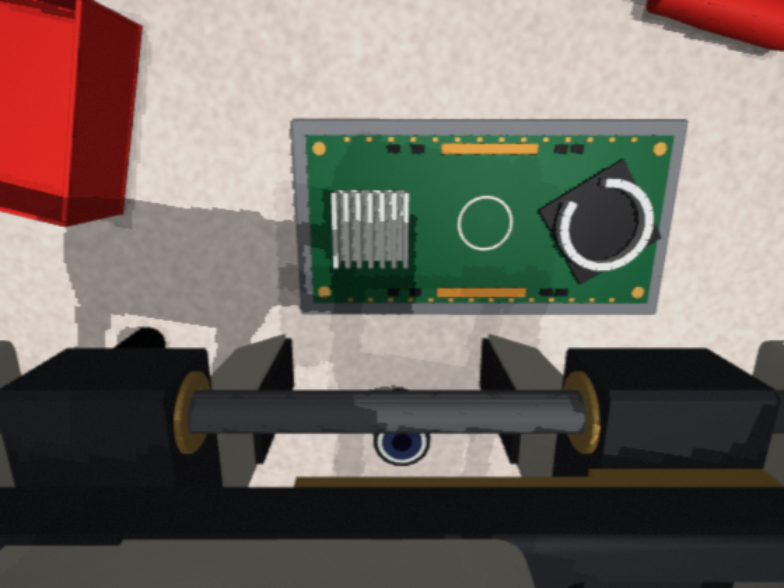

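>>> send_rows --rows '[{"x": -0.13,"y": 0.23,"z": 0,"ax": 0,"ay": 0,"az": 0.09,"jaw": 0.3},{"x": -0.27,"y": 0.47,"z": 0,"ax": 0,"ay": 0,"az": 0.18,"jaw": 0.3},{"x": -0.4,"y": 0.7,"z": 0,"ax": 0,"ay": 0,"az": 0.27,"jaw": 0.3},{"x": -0.53,"y": 0.95,"z": 0,"ax": 0,"ay": 0,"az": 0.35,"jaw": 0.3},{"x": -0.65,"y": 1,"z": 0,"ax": 0,"ay": 0,"az": 0.35,"jaw": 0.3},{"x": -0.78,"y": 1,"z": 0,"ax": 0,"ay": 0,"az": 0.35,"jaw": 0.3},{"x": -0.9,"y": 1,"z": 0,"ax": 0,"ay": 0,"az": 0.35,"jaw": 0.3},{"x": -0.9,"y": 1,"z": 0,"ax": 0,"ay": 0,"az": 0.35,"jaw": 0.3},{"x": -0.9,"y": 1,"z": 0,"ax": 0,"ay": 0,"az": 0.35,"jaw": 0.3},{"x": -0.9,"y": 1,"z": 0,"ax": 0,"ay": 0,"az": 0.35,"jaw": 0.3}]'

```text
time: 11.55
tool_pos: [460.8, -129.4, 163.5]
tcp_rot: [3.141, -0.001, -0.177]
contact_force: [0.3, -0.1, -0.6]
grip_width: 59.9
finger_force: 0.0
```

```bash
python3 - <<'E'
from h import *
print(tool()[:3,3]);print(move((466.4,-301.4,60),-.18))
E
```

```text
[ 460.82388421 -129.43522174  163.53036108]
(array([0.1784, 0.8414, 0.5179]), array([ 0.0001, -0.0006,  0.003 ]))
```

>>> send_rows --rows '[{"x": 0.05,"y": 0.25,"z": 0,"ax": 0,"ay": 0,"az": 0,"jaw": 0.3},{"x": 0.1,"y": 0.5,"z": 0.05,"ax": 0,"ay": 0,"az": 0,"jaw": 0.3},{"x": 0.15,"y": 0.75,"z": 0.15,"ax": 0,"ay": 0,"az": 0,"jaw": 0.3},{"x": 0.18,"y": 0.84,"z": 0.3,"ax": 0,"ay": 0,"az": 0,"jaw": 0.3},{"x": 0.18,"y": 0.84,"z": 0.5,"ax": 0,"ay": 0,"az": 0,"jaw": 0.3},{"x": 0.18,"y": 0.84,"z": 0.6,"ax": 0,"ay": 0,"az": 0,"jaw": 0.3},{"x": 0.18,"y": 0.84,"z": 0.6,"ax": 0,"ay": 0,"az": 0,"jaw": 0.3},{"x": 0.18,"y": 0.84,"z": 0.6,"ax": 0,"ay": 0,"az": 0,"jaw": 0.3},{"x": 0.18,"y": 0.84,"z": 0.6,"ax": 0,"ay": 0,"az": 0,"jaw": 0.3},{"x": 0.18,"y": 0.84,"z": 0.6,"ax": 0,"ay": 0,"az": 0,"jaw": 0.3}]'

```text
time: 12.8
tool_pos: [466.3, -301.5, 44.4]
tcp_rot: [3.141, -0.001, -0.177]
contact_force: [0.6, -0.4, -1.0]
grip_width: 60.0
finger_force: 0.0
```

```bash
python3 - <<'E'
from h import *
print(tool()[:3,3]);print(move((466.4,-301.4,4.5),-.18))
E
```

```text
[ 466.27522739 -301.49146695   44.43031168]
(array([ 0.0002, -0.0007,  0.1997]), array([ 0.0009, -0.0014,  0.0027]))
```

>>> send_rows --rows '[{"x": 0,"y": 0,"z": 0.12,"ax": 0,"ay": 0,"az": 0,"jaw": 0.3},{"x": 0,"y": 0,"z": 0.18,"ax": 0,"ay": 0,"az": 0,"jaw": 0.3},{"x": 0,"y": 0,"z": 0.2,"ax": 0,"ay": 0,"az": 0,"jaw": 0.3},{"x": 0,"y": 0,"z": 0.2,"ax": 0,"ay": 0,"az": 0,"jaw": -1},{"x": 0,"y": 0,"z": 0.2,"ax": 0,"ay": 0,"az": 0,"jaw": -1},{"x": 0,"y": 0,"z": 0.2,"ax": 0,"ay": 0,"az": 0,"jaw": -1},{"x": 0,"y": 0,"z": 0.2,"ax": 0,"ay": 0,"az": 0,"jaw": -1},{"x": 0,"y": 0,"z": 0.2,"ax": 0,"ay": 0,"az": 0,"jaw": -1},{"x": 0,"y": 0,"z": 0.2,"ax": 0,"ay": 0,"az": 0,"jaw": -1},{"x": 0,"y": 0,"z": 0.2,"ax": 0,"ay": 0,"az": 0,"jaw": -1}]'

```text
time: 14.05
tool_pos: [466.1, -301.5, 4.1]
tcp_rot: [3.141, -0.001, -0.177]
contact_force: [-0.3, 0.4, 5.0]
grip_width: 40.0
finger_force: 30.0
```

```bash
python3 - <<'E'
from h import *
print(tool()[:3,3]);print(move((460,-125,160),-.18),move((460,-125,160),.188))
E
```

```text
[ 466.12802063 -301.5418698     4.07357304]
(array([-0.1851, -0.8629, -0.7804]), array([ 0.0006, -0.0009,  0.0025])) (array([-0.1851, -0.8629, -0.7804]), array([ 0.0008, -0.0008, -0.3489]))
```

>>> send_rows --rows '[{"x": 0,"y": 0,"z": -0.1,"ax": 0,"ay": 0,"az": 0,"jaw": -1},{"x": 0,"y": 0,"z": -0.35,"ax": 0,"ay": 0,"az": 0,"jaw": -1},{"x": 0,"y": -0.2,"z": -0.55,"ax": 0,"ay": 0,"az": -0.05,"jaw": -1},{"x": 0,"y": -0.45,"z": -0.7,"ax": 0,"ay": 0,"az": -0.1,"jaw": -1},{"x": 0,"y": -0.7,"z": -0.75,"ax": 0,"ay": 0,"az": -0.2,"jaw": -1},{"x": 0,"y": -0.95,"z": -0.75,"ax": 0,"ay": 0,"az": -0.3,"jaw": -1},{"x": 0.2,"y": -1,"z": -0.75,"ax": 0,"ay": 0,"az": -0.35,"jaw": -1},{"x": 0.4,"y": -1,"z": -0.75,"ax": 0,"ay": 0,"az": -0.35,"jaw": -1},{"x": 0.4,"y": -1,"z": -0.75,"ax": 0,"ay": 0,"az": -0.35,"jaw": -1},{"x": 0.4,"y": -1,"z": -0.75,"ax": 0,"ay": 0,"az": -0.35,"jaw": -1}]'

```text
time: 15.3
tool_pos: [578.7, -118.2, 152.7]
tcp_rot: [-3.141, 0.002, 0.189]
contact_force: [-0.2, -0.7, 0.9]
grip_width: 39.7
finger_force: 30.0
```

```bash
python3 - <<'E'
from h import *
print(tool()[:3,3]);print(move((626.5,116.2,90),.188))
E
```

```text
[ 578.71883786 -118.24922554  152.71264029]
(array([ 0.4556, -1.1061,  0.3138]), array([-0.001,  0.002,  0.001]))
```

>>> send_rows --rows '[{"x": 0.1,"y": -0.25,"z": 0,"ax": 0,"ay": 0,"az": 0,"jaw": -1},{"x": 0.2,"y": -0.5,"z": 0,"ax": 0,"ay": 0,"az": 0,"jaw": -1},{"x": 0.3,"y": -0.75,"z": 0.05,"ax": 0,"ay": 0,"az": 0,"jaw": -1},{"x": 0.4,"y": -0.95,"z": 0.15,"ax": 0,"ay": 0,"az": 0,"jaw": -1},{"x": 0.45,"y": -1,"z": 0.3,"ax": 0,"ay": 0,"az": 0,"jaw": -1},{"x": 0.45,"y": -1,"z": 0.35,"ax": 0,"ay": 0,"az": 0,"jaw": -1},{"x": 0.45,"y": -1,"z": 0.35,"ax": 0,"ay": 0,"az": 0,"jaw": -1},{"x": 0.45,"y": -1,"z": 0.35,"ax": 0,"ay": 0,"az": 0,"jaw": -1},{"x": 0.45,"y": -1,"z": 0.35,"ax": 0,"ay": 0,"az": 0,"jaw": -1},{"x": 0.45,"y": -1,"z": 0.35,"ax": 0,"ay": 0,"az": 0,"jaw": -1}]'

```text
time: 16.55
tool_pos: [630.9, 94.5, 84.3]
tcp_rot: [3.141, -0.001, 0.189]
contact_force: [-0.3, 0.1, 0.2]
grip_width: 39.5
finger_force: 30.0
```

```bash
python3 - <<'E'
from h import *
print(tool()[:3,3]);print(move((626.5,116.2,48.3),.188))
E
```

```text
[630.91164084  94.45808198  84.28480515]
(array([-0.0015, -0.111 ,  0.1799]), array([ 0.0002, -0.0011,  0.0005]))
```

>>> send_rows --rows '[{"x": 0,"y": -0.11,"z": 0,"ax": 0,"ay": 0,"az": 0,"jaw": -1},{"x": 0,"y": -0.11,"z": 0.08,"ax": 0,"ay": 0,"az": 0,"jaw": -1},{"x": 0,"y": -0.11,"z": 0.14,"ax": 0,"ay": 0,"az": 0,"jaw": -1},{"x": 0,"y": -0.11,"z": 0.16,"ax": 0,"ay": 0,"az": 0,"jaw": -1},{"x": 0,"y": -0.11,"z": 0.17,"ax": 0,"ay": 0,"az": 0,"jaw": -1},{"x": 0,"y": -0.11,"z": 0.172,"ax": 0,"ay": 0,"az": 0,"jaw": -1},{"x": 0,"y": -0.11,"z": 0.175,"ax": 0,"ay": 0,"az": 0,"jaw": -1},{"x": 0,"y": -0.11,"z": 0.175,"ax": 0,"ay": 0,"az": 0,"jaw": -1},{"x": 0,"y": -0.11,"z": 0.175,"ax": 0,"ay": 0,"az": 0,"jaw": -1},{"x": 0,"y": -0.11,"z": 0.175,"ax": 0,"ay": 0,"az": 0,"jaw": -1}]'

```text
time: 17.8
tool_pos: [626.6, 116.5, 48.6]
tcp_rot: [3.141, -0.0, 0.189]
contact_force: [0.2, 0.2, -0.5]
grip_width: 39.6
finger_force: 30.0
```

>>> send_rows --rows '[{"x": 0,"y": 0,"z": 0.003,"ax": 0,"ay": 0,"az": 0,"jaw": -1},{"x": 0,"y": 0,"z": 0.003,"ax": 0,"ay": 0,"az": 0,"jaw": -1},{"x": 0,"y": 0,"z": 0.003,"ax": 0,"ay": 0,"az": 0,"jaw": 0.3},{"x": 0,"y": 0,"z": 0.003,"ax": 0,"ay": 0,"az": 0,"jaw": 0.3},{"x": 0,"y": 0,"z": 0.003,"ax": 0,"ay": 0,"az": 0,"jaw": 0.3},{"x": 0,"y": 0,"z": 0.003,"ax": 0,"ay": 0,"az": 0,"jaw": 0.3},{"x": 0,"y": 0,"z": -0.1,"ax": 0,"ay": 0,"az": 0,"jaw": 0.3},{"x": 0,"y": 0,"z": -0.3,"ax": 0,"ay": 0,"az": 0,"jaw": 0.5},{"x": -0.15,"y": 0.05,"z": -0.57,"ax": 0,"ay": 0,"az": 0,"jaw": 0.7},{"x": -0.15,"y": 0.05,"z": -0.57,"ax": 0,"ay": 0,"az": 0,"jaw": 0.9}]'

```text
time: 19.05
tool_pos: [600.2, 100.5, 167.5]
tcp_rot: [3.14, -0.008, 0.189]
contact_force: [0.6, -0.0, -0.9]
grip_width: 83.1
finger_force: 0.0
```

```bash
python3 - <<'E'
from h import *
T,p,d=look('b3'); print(T[:3,3])
for lo,hi in((24,44),(50,65)):
    P,r=seg('b3',(627,116),lo,hi); print(len(P),np.percentile(P[:,2],[5,50,95]),r)
print(move((470,60,150),.188))
E
```

```text
[600.18576925 100.49639234 167.51587626]
30 [24.11502071 26.36709095 43.3784355 ] ((645.1782836914062, 128.81362915039062), (2.9677581787109375, 22.154150009155273), 10.86322021484375)
1682 [50.90134098 54.89399374 56.77784329] ((626.8579711914062, 116.73076629638672), (39.775299072265625, 39.666255950927734), 10.927413940429688)
(array([-0.6749,  0.0787,  0.0719]), array([ 0.0007, -0.0043,  0.0006]))
```

>>> send_rows --rows '[{"x": -0.25,"y": 0.02,"z": 0,"ax": 0,"ay": 0,"az": 0,"jaw": 1},{"x": -0.5,"y": 0.05,"z": 0,"ax": 0,"ay": 0,"az": 0,"jaw": 1},{"x": -0.65,"y": 0.08,"z": 0,"ax": 0,"ay": 0,"az": 0,"jaw": 1},{"x": -0.65,"y": 0.08,"z": 0,"ax": 0,"ay": 0,"az": 0,"jaw": 1},{"x": -0.65,"y": 0.08,"z": 0,"ax": 0,"ay": 0,"az": 0,"jaw": 1},{"x": -0.65,"y": 0.08,"z": 0,"ax": 0,"ay": 0,"az": 0,"jaw": 1},{"x": -0.65,"y": 0.08,"z": 0,"ax": 0,"ay": 0,"az": 0,"jaw": 1},{"x": -0.65,"y": 0.08,"z": 0,"ax": 0,"ay": 0,"az": 0,"jaw": 1},{"x": -0.65,"y": 0.08,"z": 0,"ax": 0,"ay": 0,"az": 0,"jaw": 1},{"x": -0.65,"y": 0.08,"z": 0,"ax": 0,"ay": 0,"az": 0,"jaw": 1}]'

```text
time: 20.35
tool_pos: [474.3, 60.8, 162.5]
tcp_rot: [3.142, 0.0, 0.189]
contact_force: [0.3, -0.5, -0.5]
grip_width: 92.2
finger_force: 0.0
```

```bash
python3 - <<'E'
from h import *
T,p,d=look('cell'); print(T[:3,3]); KC=cam('wrist',T)
for lo,hi in((3,12),(20,60),(36,60)):
    P,r=seg('cell',(486,68),lo,hi); print(len(P),np.percentile(P[:,2],[5,50,95]),r,cv2.minEnclosingCircle(P[:,:2].astype(np.float32)))
u,v=w2p(KC,[[486,68,20]])[0].astype(int); print(u,v)
c=p[max(v-70,0):v+90,max(u-90,0):u+90]; cv2.imwrite('pics/cellc.png',cv2.resize(c[...,::-1],None,fx=3.2,fy=3.2))
E
```

```text
[474.25787442  60.83681524 162.48411167]
43 [6.46302815 7.83468127 8.91891344] ((468.71270751953125, 89.7936019897461), (8.625385284423828, 4.906238555908203), 27.79076385498047) ((468.9140930175781, 89.31621551513672), 4.419554710388184)
1807 [35.80343096 42.39079613 43.66822542] ((487.52215576171875, 69.05377197265625), (39.69553756713867, 39.679931640625), 72.69237518310547) ((487.2327880859375, 68.84809875488281), 20.21560287475586)
1713 [40.58639083 42.43864765 43.70784847] ((487.4373779296875, 68.94517517089844), (39.437705993652344, 39.58262252807617), 72.69237518310547) ((487.1854553222656, 68.84629821777344), 20.212574005126953)
270 178
```

View pics/cellc.png

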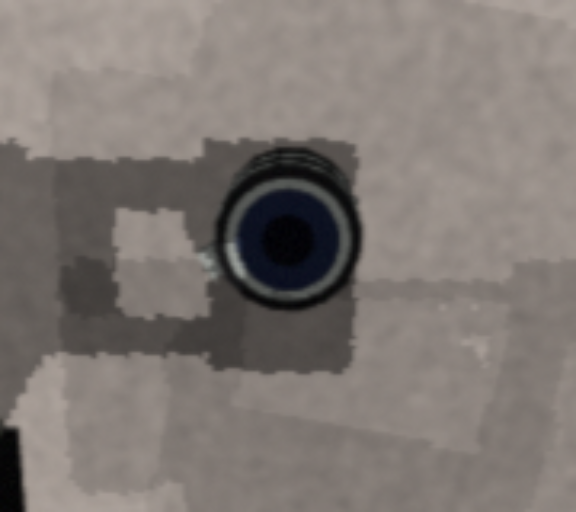

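```bash
python3 - <<'E'
from h import *
q=np.load('pics/cell.npz'); KC=cam('wrist',q['T']); W=cloud(KC,q['d'])
c=np.array([487.3,68.9]); d=W[...,:2]-c; r=np.hypot(*np.moveaxis(d,-1,0)); m=(W[...,2]>4.5)&(W[...,2]<12)&(r<36)
a=np.arctan2(d[...,1],d[...,0])[m]%6.283
print(np.c_[r[m],a,W[...,2][m]][np.argsort(a)][::3].round(2))
# colour: bright pixels on plane z=8
v,u=np.nonzero(np.ones(r.shape)); X=p2w(KC,np.c_[u,v],8).reshape(420,560,3)[...,:2]-c
R=np.hypot(X[...,0],X[...,1]); A=np.arctan2(X[...,1],X[...,0])%6.283; g=q['p'].astype(float)
for lo in np.arange(1.8,3.0,.1):
    k=(R>25)&(R<30)&(A>=lo)&(A<lo+.1); print(round(lo+.05,2),g[k].mean(0).round(0),(g[k][:,2]-g[k][:,0]).mean().round(1))
E
```

```text
[[19.33  0.03 11.38]
 [19.25  0.08  4.57]
 [19.4   0.23  6.51]
 [19.69  0.37  6.42]
 [19.31  0.53  4.65]
 [19.74  0.72  9.96]
 [19.63  1.05  6.  ]
 [25.88  2.14  5.65]
 [27.95  2.16  8.54]
 [24.85  2.17  8.81]
 [26.34  2.19  7.73]
 [27.74  2.21  7.28]
 [29.03  2.23  7.42]
 [29.37  2.25  8.14]
 [26.34  2.27  8.17]
 [28.98  2.3   8.45]
 [28.49  2.32  6.86]
 [29.07  2.35  6.79]
 [28.06  2.37  7.79]
 [27.39  2.39  7.24]
 [29.17  2.42  8.27]
 [28.53  2.44  7.76]
 [29.11  2.47  8.05]
 [19.49  5.65  9.81]
 [19.8   5.86 10.32]
 [19.32  6.06  7.99]
 [19.64  6.22 10.81]]
1.85 [89. 84. 81.] -8.8
1.95 [89. 84. 80.] -8.9
2.05 [93. 88. 84.] -9.1
2.15 [90. 89. 86.] -3.6
2.25 [113. 115. 111.] -1.4
2.35 [ 97. 100.  97.] -0.7
2.45 [87. 88. 86.] -1.6
2.55 [51. 49. 48.] -3.5
2.65 [46. 44. 43.] -2.4
2.75 [39. 37. 37.] -2.4
2.85 [34. 33. 32.] -1.9
2.95 [38. 37. 36.] -2.0
```

```bash
python3 - <<'E'
from h import *
print(move((487.3,68.9,14),.788))
E
```

```text
(array([ 0.0714, -0.0273,  0.7427]), array([ 1.000e-04, -1.000e-04, -5.719e-01]))
```

>>> send_rows --rows '[{"x": 0.07,"y": -0.03,"z": 0.1,"ax": 0,"ay": 0,"az": -0.15,"jaw": 1},{"x": 0.07,"y": -0.03,"z": 0.25,"ax": 0,"ay": 0,"az": -0.3,"jaw": 1},{"x": 0.07,"y": -0.03,"z": 0.45,"ax": 0,"ay": 0,"az": -0.45,"jaw": 1},{"x": 0.07,"y": -0.03,"z": 0.65,"ax": 0,"ay": 0,"az": -0.57,"jaw": 1},{"x": 0.07,"y": -0.03,"z": 0.74,"ax": 0,"ay": 0,"az": -0.57,"jaw": 1},{"x": 0.07,"y": -0.03,"z": 0.74,"ax": 0,"ay": 0,"az": -0.57,"jaw": 0.2},{"x": 0.07,"y": -0.03,"z": 0.74,"ax": 0,"ay": 0,"az": -0.57,"jaw": -0.1},{"x": 0.07,"y": -0.03,"z": 0.74,"ax": 0,"ay": 0,"az": -0.57,"jaw": -1},{"x": 0.07,"y": -0.03,"z": 0.74,"ax": 0,"ay": 0,"az": -0.57,"jaw": -1},{"x": 0.07,"y": -0.03,"z": 0.74,"ax": 0,"ay": 0,"az": -0.57,"jaw": -1}]'

```text
time: 21.65
tool_pos: [487.1, 69.4, 14.9]
tcp_rot: [3.141, -0.001, 0.786]
contact_force: [-0.5, 0.1, -0.8]
grip_width: 46.4
finger_force: 0.0
```

```bash
python3 - <<'E'
from h import *
print(tool()[:3,3]);print(move((550,-30,130),-.77),move((640,-30,130),-.77))
E
```

```text
[487.08414544  69.36114986  14.89722401]
(array([-0.1289,  0.574 , -0.5752]), array([ 1.0000e-04, -8.0000e-04,  1.4858e+00])) (array([ 0.1891,  0.8924, -0.5749]), array([ 1.0000e-04, -8.0000e-04,  1.4858e+00]))
```

>>> send_rows --rows '[{"x": 0,"y": 0,"z": 0,"ax": 0,"ay": 0,"az": 0,"jaw": -1},{"x": 0,"y": 0,"z": 0,"ax": 0,"ay": 0,"az": 0,"jaw": -1},{"x": 0,"y": 0,"z": -0.1,"ax": 0,"ay": 0,"az": 0,"jaw": -1},{"x": 0,"y": 0,"z": -0.3,"ax": 0,"ay": 0,"az": 0.1,"jaw": -1},{"x": 0,"y": 0.1,"z": -0.5,"ax": 0,"ay": 0,"az": 0.25,"jaw": -1},{"x": 0,"y": 0.3,"z": -0.57,"ax": 0,"ay": 0,"az": 0.4,"jaw": -1},{"x": 0,"y": 0.5,"z": -0.57,"ax": 0,"ay": 0,"az": 0.55,"jaw": -1},{"x": 0,"y": 0.6,"z": -0.57,"ax": 0,"ay": 0,"az": 0.7,"jaw": -1},{"x": 0,"y": 0.6,"z": -0.57,"ax": 0,"ay": 0,"az": 0.85,"jaw": -1},{"x": 0,"y": 0.6,"z": -0.57,"ax": 0,"ay": 0,"az": 1,"jaw": -1}]'

```text
time: 22.9
tool_pos: [571.5, -15.7, 127.8]
tcp_rot: [3.141, 0.001, -0.267]
contact_force: [0.1, -0.4, -1.8]
grip_width: 39.2
finger_force: 30.0
```

```bash
python3 - <<'E'
from h import *
print(tool()[:3,3]);print(move((654.9,-30.7,70),-.772))
E
```

```text
[571.51770706 -15.71407796 127.82491796]
(array([ 0.4223, -0.0378,  0.2886]), array([0.0005, 0.0012, 0.4823]))
```

>>> send_rows --rows '[{"x": 0.15,"y": -0.01,"z": 0.05,"ax": 0,"ay": 0,"az": 0.15,"jaw": -1},{"x": 0.3,"y": -0.03,"z": 0.1,"ax": 0,"ay": 0,"az": 0.3,"jaw": -1},{"x": 0.42,"y": -0.04,"z": 0.2,"ax": 0,"ay": 0,"az": 0.45,"jaw": -1},{"x": 0.42,"y": -0.04,"z": 0.29,"ax": 0,"ay": 0,"az": 0.485,"jaw": -1},{"x": 0.42,"y": -0.04,"z": 0.29,"ax": 0,"ay": 0,"az": 0.485,"jaw": -1},{"x": 0.42,"y": -0.04,"z": 0.29,"ax": 0,"ay": 0,"az": 0.485,"jaw": -1},{"x": 0.42,"y": -0.04,"z": 0.29,"ax": 0,"ay": 0,"az": 0.485,"jaw": -1},{"x": 0.42,"y": -0.04,"z": 0.29,"ax": 0,"ay": 0,"az": 0.485,"jaw": -1},{"x": 0.42,"y": -0.04,"z": 0.29,"ax": 0,"ay": 0,"az": 0.485,"jaw": -1},{"x": 0.42,"y": -0.04,"z": 0.29,"ax": 0,"ay": 0,"az": 0.485,"jaw": -1}]'

```text
time: 24.15
tool_pos: [655.0, -29.4, 70.7]
tcp_rot: [-3.142, -0.0, -0.769]
contact_force: [0.1, 0.8, -1.2]
grip_width: 39.4
finger_force: 30.0
```

```bash
python3 - <<'E'
from h import *
T,p,d=look('ins'); print(T[:3,3]); print(move((654.9,-30.7,33),-.772))
E
```

```text
[655.0207829  -29.37795119  70.6854659 ]
(array([0.0041, 0.005 , 0.188 ]), array([ 0.    , -0.0002,  0.0029]))
```

View pics/ins.png

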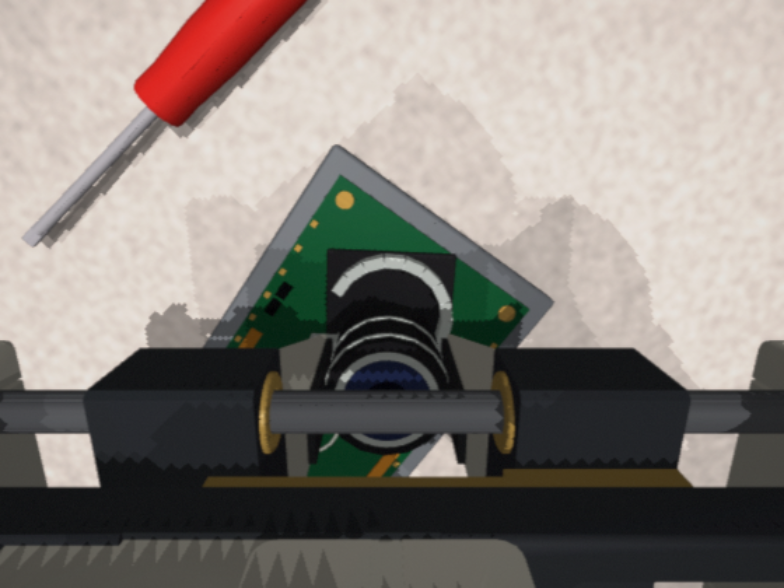

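>>> send_rows --rows '[{"x": 0.004,"y": 0.005,"z": 0.05,"ax": 0,"ay": 0,"az": 0.003,"jaw": -1},{"x": 0.004,"y": 0.005,"z": 0.1,"ax": 0,"ay": 0,"az": 0.003,"jaw": -1},{"x": 0.004,"y": 0.005,"z": 0.13,"ax": 0,"ay": 0,"az": 0.003,"jaw": -1},{"x": 0.004,"y": 0.005,"z": 0.145,"ax": 0,"ay": 0,"az": 0.003,"jaw": -1},{"x": 0.004,"y": 0.005,"z": 0.155,"ax": 0,"ay": 0,"az": 0.003,"jaw": -1},{"x": 0.004,"y": 0.005,"z": 0.165,"ax": 0,"ay": 0,"az": 0.003,"jaw": -1},{"x": 0.004,"y": 0.005,"z": 0.175,"ax": 0,"ay": 0,"az": 0.003,"jaw": -1},{"x": 0.004,"y": 0.005,"z": 0.182,"ax": 0,"ay": 0,"az": 0.003,"jaw": -1},{"x": 0.004,"y": 0.005,"z": 0.182,"ax": 0,"ay": 0,"az": 0.003,"jaw": -1},{"x": 0.004,"y": 0.005,"z": 0.182,"ax": 0,"ay": 0,"az": 0.003,"jaw": -1}]'

```text
time: 25.45
tool_pos: [654.9, -30.7, 34.2]
tcp_rot: [-3.142, -0.0, -0.772]
contact_force: [0.8, 0.8, -0.6]
grip_width: 39.3
finger_force: 30.0
```

>>> send_rows --rows '[{"x": 0,"y": 0,"z": 0.003,"ax": 0,"ay": 0,"az": 0,"jaw": -1},{"x": 0,"y": 0,"z": 0.005,"ax": 0,"ay": 0,"az": 0,"jaw": -1},{"x": 0,"y": 0,"z": 0.005,"ax": 0,"ay": 0,"az": 0,"jaw": -1},{"x": 0,"y": 0,"z": 0.005,"ax": 0,"ay": 0,"az": 0,"jaw": 0.3},{"x": 0,"y": 0,"z": 0.005,"ax": 0,"ay": 0,"az": 0,"jaw": 0.3},{"x": 0,"y": 0,"z": 0.005,"ax": 0,"ay": 0,"az": 0,"jaw": 0.3},{"x": 0,"y": 0,"z": 0.005,"ax": 0,"ay": 0,"az": 0,"jaw": 0.3},{"x": 0,"y": 0,"z": -0.2,"ax": 0,"ay": 0,"az": 0,"jaw": 0.3},{"x": 0,"y": 0,"z": -0.45,"ax": 0,"ay": 0,"az": -0.1,"jaw": 0.3},{"x": 0,"y": 0,"z": -0.65,"ax": 0,"ay": 0,"az": -0.25,"jaw": 0.3}]'

```text
time: 26.7
tool_pos: [655.2, -30.8, 166.3]
tcp_rot: [-3.141, -0.002, -0.506]
contact_force: [0.9, 0.8, -0.2]
grip_width: 59.6
finger_force: 0.0
```

```bash
python3 - <<'E'
from h import *
print(tool()[:3,3],move((590,10,165),.188))
E
```

```text
[655.16259665 -30.75026386 166.29917617] (array([-0.3837, -0.0204,  0.0059]), array([ 1.000e-04, -1.600e-03, -6.625e-01]))
```

>>> send_rows --rows '[{"x": -0.1,"y": 0,"z": 0,"ax": 0,"ay": 0,"az": -0.15,"jaw": 0.3},{"x": -0.2,"y": 0,"z": 0,"ax": 0,"ay": 0,"az": -0.3,"jaw": 0.3},{"x": -0.3,"y": -0.02,"z": 0,"ax": 0,"ay": 0,"az": -0.45,"jaw": 0.3},{"x": -0.38,"y": -0.02,"z": 0,"ax": 0,"ay": 0,"az": -0.6,"jaw": 0.3},{"x": -0.38,"y": -0.02,"z": 0,"ax": 0,"ay": 0,"az": -0.66,"jaw": 0.3},{"x": -0.38,"y": -0.02,"z": 0,"ax": 0,"ay": 0,"az": -0.66,"jaw": 0.3},{"x": -0.38,"y": -0.02,"z": 0,"ax": 0,"ay": 0,"az": -0.66,"jaw": 0.3},{"x": -0.38,"y": -0.02,"z": 0,"ax": 0,"ay": 0,"az": -0.66,"jaw": 0.3},{"x": -0.38,"y": -0.02,"z": 0,"ax": 0,"ay": 0,"az": -0.66,"jaw": 0.3},{"x": -0.38,"y": -0.02,"z": 0,"ax": 0,"ay": 0,"az": -0.66,"jaw": 0.3}]'

```text
time: 27.95
tool_pos: [590.5, 9.9, 164.0]
tcp_rot: [3.142, 0.0, 0.181]
contact_force: [0.1, 1.1, -0.1]
grip_width: 59.8
finger_force: 0.0
```

```bash
python3 - <<'E'
from h import *
T,p,d=look('b4'); print(T[:3,3])
P,r=seg('b4',(655,-31),40,75); print(len(P),np.percentile(P[:,2],[5,50,95]),cv2.minEnclosingCircle(P[:,:2].astype(np.float32)))
P,r=seg('b4',(627,116),50,65); print(len(P),np.percentile(P[:,2],[5,50,95]),r)
print(move((490,250,160),.188))
E
```

```text
[590.51541199   9.90223338 164.02768766]
2245 [55.97339371 60.36707114 61.69897254] ((654.5933837890625, -30.413677215576172), 20.315589904785156)
2112 [50.71156163 54.90247074 56.84584619] ((626.5357666015625, 116.39741516113281), (39.36894989013672, 41.34307098388672), 10.39737319946289)
(array([-0.2789, -1.2711,  0.0202]), array([ 0.0001,  0.0001, -0.0071]))
```

View pics/b4.png

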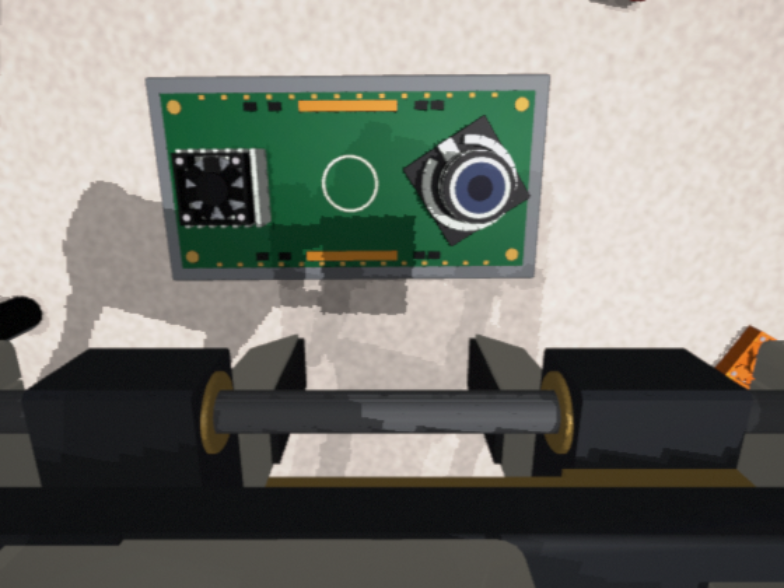

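>>> send_rows --rows '[{"x": -0.07,"y": -0.25,"z": 0,"ax": 0,"ay": 0,"az": 0,"jaw": 0.3},{"x": -0.14,"y": -0.5,"z": 0,"ax": 0,"ay": 0,"az": 0,"jaw": 0.3},{"x": -0.21,"y": -0.75,"z": 0,"ax": 0,"ay": 0,"az": 0,"jaw": 0.3},{"x": -0.28,"y": -1,"z": 0,"ax": 0,"ay": 0,"az": 0,"jaw": 0.3},{"x": -0.28,"y": -1,"z": 0,"ax": 0,"ay": 0,"az": 0,"jaw": 0.3},{"x": -0.28,"y": -1,"z": 0,"ax": 0,"ay": 0,"az": 0,"jaw": 0.3},{"x": -0.28,"y": -1,"z": 0,"ax": 0,"ay": 0,"az": 0,"jaw": 0.3},{"x": -0.28,"y": -1,"z": 0,"ax": 0,"ay": 0,"az": 0,"jaw": 0.3},{"x": -0.28,"y": -1,"z": 0,"ax": 0,"ay": 0,"az": 0,"jaw": 0.3},{"x": -0.28,"y": -1,"z": 0,"ax": 0,"ay": 0,"az": 0,"jaw": 0.3}]'

```text
time: 29.25
tool_pos: [499.6, 196.3, 164.0]
tcp_rot: [3.142, 0.0, 0.18]
contact_force: [-0.2, 0.8, -0.0]
grip_width: 59.7
finger_force: 0.0
```

```bash
python3 - <<'E'
from h import *
T,p,d=look('cap'); print(T[:3,3])
for lo in(15,36):
    P,r=seg('cap',(506.5,261.5),lo,60); print(len(P),np.percentile(P[:,2],[5,50,95]),cv2.minEnclosingCircle(P[:,:2].astype(np.float32)),r); c=P[:,:2].mean(0)
c=np.array(r[0]); print(c,move((*c,10),.188),move((*c,10),-1.38))
E
```

```text
[499.59544852 196.32105348 164.02456567]
796 [21.63360601 40.1071941  41.52021201] ((507.3572082519531, 261.2358093261719), 12.651697158813477) ((507.5865478515625, 261.2957458496094), (24.450332641601562, 24.060871124267578), 9.949621200561523)
647 [38.59408386 40.3653792  41.57614947] ((507.185302734375, 261.4391174316406), 12.584968566894531) ((507.4721984863281, 261.2702941894531), (24.425569534301758, 23.792131423950195), 6.956018924713135)
[507.47219849 261.27029419] (array([ 0.0971, -0.3119,  0.7703]), array([ 0.0001,  0.    , -0.0073])) (array([ 0.0971, -0.3119,  0.7703]), array([ 1.0000e-04, -0.0000e+00,  1.4901e+00]))
```

View pics/cap.png

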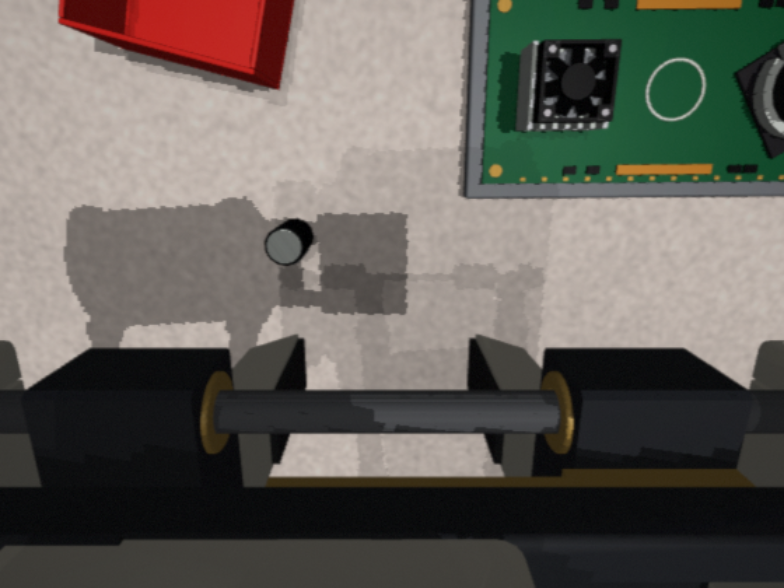

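>>> send_rows --rows '[{"x": 0.05,"y": -0.16,"z": 0.1,"ax": 0,"ay": 0,"az": 0,"jaw": 0.3},{"x": 0.1,"y": -0.31,"z": 0.3,"ax": 0,"ay": 0,"az": 0,"jaw": 0.3},{"x": 0.1,"y": -0.31,"z": 0.5,"ax": 0,"ay": 0,"az": 0,"jaw": 0.3},{"x": 0.1,"y": -0.31,"z": 0.7,"ax": 0,"ay": 0,"az": 0,"jaw": 0.3},{"x": 0.1,"y": -0.31,"z": 0.755,"ax": 0,"ay": 0,"az": 0,"jaw": 0.3},{"x": 0.1,"y": -0.31,"z": 0.755,"ax": 0,"ay": 0,"az": 0,"jaw": 0},{"x": 0.1,"y": -0.31,"z": 0.755,"ax": 0,"ay": 0,"az": 0,"jaw": -0.3},{"x": 0.1,"y": -0.31,"z": 0.755,"ax": 0,"ay": 0,"az": 0,"jaw": -1},{"x": 0.1,"y": -0.31,"z": 0.755,"ax": 0,"ay": 0,"az": 0,"jaw": -1},{"x": 0.1,"y": -0.31,"z": 0.755,"ax": 0,"ay": 0,"az": 0,"jaw": -1}]'

```text
time: 30.55
tool_pos: [508.5, 261.3, 14.0]
tcp_rot: [-3.142, -0.002, 0.181]
contact_force: [-0.4, -0.4, 5.8]
grip_width: 24.2
finger_force: 30.0
```

```bash
python3 - <<'E'
from h import *
print(tool()[:3,3]);print(move((640.8,42.7,130),.188))
E
```

```text
[508.51049256 261.34484002  14.0055224 ]
(array([ 0.455 ,  1.1943, -0.5794]), array([-0.0001, -0.0015, -0.0069]))
```

>>> send_rows --rows '[{"x": 0,"y": 0,"z": -0.1,"ax": 0,"ay": 0,"az": 0,"jaw": -1},{"x": 0,"y": 0,"z": -0.3,"ax": 0,"ay": 0,"az": 0,"jaw": -1},{"x": 0,"y": 0.05,"z": -0.55,"ax": 0,"ay": 0,"az": 0,"jaw": -1},{"x": 0.1,"y": 0.25,"z": -0.6,"ax": 0,"ay": 0,"az": 0,"jaw": -1},{"x": 0.2,"y": 0.5,"z": -0.6,"ax": 0,"ay": 0,"az": 0,"jaw": -1},{"x": 0.3,"y": 0.75,"z": -0.6,"ax": 0,"ay": 0,"az": 0,"jaw": -1},{"x": 0.4,"y": 1,"z": -0.6,"ax": 0,"ay": 0,"az": -0.007,"jaw": -1},{"x": 0.46,"y": 1,"z": -0.6,"ax": 0,"ay": 0,"az": -0.007,"jaw": -1},{"x": 0.46,"y": 1,"z": -0.6,"ax": 0,"ay": 0,"az": -0.007,"jaw": -1},{"x": 0.46,"y": 1,"z": -0.6,"ax": 0,"ay": 0,"az": -0.007,"jaw": -1}]'

```text
time: 31.8
tool_pos: [633.7, 81.6, 132.8]
tcp_rot: [-3.141, 0.001, 0.189]
contact_force: [-0.1, -0.2, -0.6]
grip_width: 24.3
finger_force: 30.0
```

```bash
python3 - <<'E'
from h import *
print(tool()[:3,3]);print(move((641.3,42.8,29.3),.188))
E
```

```text
[633.6856112   81.58322125 132.82935708]
(array([0.0015, 0.1977, 0.5176]), array([-0.0002,  0.001 ,  0.0009]))
```

>>> send_rows --rows '[{"x": 0,"y": 0.1,"z": 0,"ax": 0,"ay": 0,"az": 0,"jaw": -1},{"x": 0,"y": 0.198,"z": 0.05,"ax": 0,"ay": 0,"az": 0,"jaw": -1},{"x": 0,"y": 0.198,"z": 0.2,"ax": 0,"ay": 0,"az": 0,"jaw": -1},{"x": 0,"y": 0.198,"z": 0.35,"ax": 0,"ay": 0,"az": 0,"jaw": -1},{"x": 0,"y": 0.198,"z": 0.45,"ax": 0,"ay": 0,"az": 0,"jaw": -1},{"x": 0,"y": 0.198,"z": 0.49,"ax": 0,"ay": 0,"az": 0,"jaw": -1},{"x": 0,"y": 0.198,"z": 0.505,"ax": 0,"ay": 0,"az": 0,"jaw": -1},{"x": 0,"y": 0.198,"z": 0.51,"ax": 0,"ay": 0,"az": 0,"jaw": -1},{"x": 0,"y": 0.198,"z": 0.51,"ax": 0,"ay": 0,"az": 0,"jaw": -1},{"x": 0,"y": 0.198,"z": 0.51,"ax": 0,"ay": 0,"az": 0,"jaw": -1}]'

```text
time: 33.05
tool_pos: [642.2, 42.1, 31.7]
tcp_rot: [3.141, -0.001, 0.188]
contact_force: [-0.5, 0.5, -0.7]
grip_width: 23.9
finger_force: 30.0
```

>>> send_rows --rows '[{"x": -0.004,"y": -0.004,"z": 0.005,"ax": 0,"ay": 0,"az": 0,"jaw": -1},{"x": -0.004,"y": -0.004,"z": 0.01,"ax": 0,"ay": 0,"az": 0,"jaw": -1},{"x": -0.004,"y": -0.004,"z": 0.0125,"ax": 0,"ay": 0,"az": 0,"jaw": -1},{"x": -0.004,"y": -0.004,"z": 0.0125,"ax": 0,"ay": 0,"az": 0,"jaw": -1},{"x": -0.004,"y": -0.004,"z": 0.0125,"ax": 0,"ay": 0,"az": 0,"jaw": -0.1},{"x": -0.004,"y": -0.004,"z": 0.0125,"ax": 0,"ay": 0,"az": 0,"jaw": -0.1},{"x": -0.004,"y": -0.004,"z": 0.0125,"ax": 0,"ay": 0,"az": 0,"jaw": -0.1},{"x": -0.004,"y": -0.004,"z": -0.1,"ax": 0,"ay": 0,"az": 0,"jaw": -0.1},{"x": -0.004,"y": -0.004,"z": -0.35,"ax": 0,"ay": 0,"az": 0,"jaw": -0.1},{"x": -0.1,"y": -0.004,"z": -0.55,"ax": 0,"ay": 0,"az": 0,"jaw": -0.1}]'

```text
time: 34.3
tool_pos: [622.9, 39.1, 142.6]
tcp_rot: [3.141, -0.002, 0.188]
contact_force: [-0.0, -0.2, 0.2]
grip_width: 41.1
finger_force: 0.0
```

>>> send_rows --rows '[{"x": -0.15,"y": 0,"z": -0.15,"ax": 0,"ay": 0,"az": 0,"jaw": 0.3},{"x": -0.25,"y": 0,"z": -0.15,"ax": 0,"ay": 0,"az": 0,"jaw": 0.3},{"x": -0.25,"y": 0,"z": -0.15,"ax": 0,"ay": 0,"az": 0,"jaw": 0.3},{"x": -0.25,"y": 0,"z": -0.15,"ax": 0,"ay": 0,"az": 0,"jaw": 0.3},{"x": -0.25,"y": 0,"z": -0.15,"ax": 0,"ay": 0,"az": 0,"jaw": 0.3},{"x": -0.25,"y": 0,"z": -0.15,"ax": 0,"ay": 0,"az": 0,"jaw": 0.3},{"x": -0.25,"y": 0,"z": -0.15,"ax": 0,"ay": 0,"az": 0,"jaw": 0.3},{"x": -0.25,"y": 0,"z": -0.15,"ax": 0,"ay": 0,"az": 0,"jaw": 0.3},{"x": -0.25,"y": 0,"z": -0.15,"ax": 0,"ay": 0,"az": 0,"jaw": 0.3},{"x": -0.25,"y": 0,"z": -0.15,"ax": 0,"ay": 0,"az": 0,"jaw": 0.3}]'

```text
time: 35.55
tool_pos: [573.0, 29.8, 171.2]
tcp_rot: [3.141, -0.0, 0.188]
contact_force: [0.6, -0.0, -0.3]
grip_width: 59.6
finger_force: 0.0
```

```bash
python3 - <<'E'
from h import *
T,p,d=look('fin'); print(T[:3,3])
for c,lo in(((640.8,42.7),48),((627,116),50),((655,-31),55)):
    P,r=seg('fin',c,lo,75,r=35); print(len(P),np.percentile(P[:,2],[5,50,95]),r)
E
```

```text
[572.95240847  29.77442359 171.15373031]
761 [54.02957537 55.34575034 56.47750629] ((639.6670532226562, 42.44458770751953), (23.28902816772461, 23.164817810058594), 10.519410133361816)
2024 [50.80790091 54.98562159 56.87843837] ((626.6563110351562, 116.45376586914062), (39.51770782470703, 40.61167526245117), 10.817774772644043)
2159 [58.76970602 60.42209398 61.67166716] ((654.5752563476562, -30.197702407836914), (38.594581604003906, 40.08224105834961), 10.577529907226562)
```

View pics/fin.png

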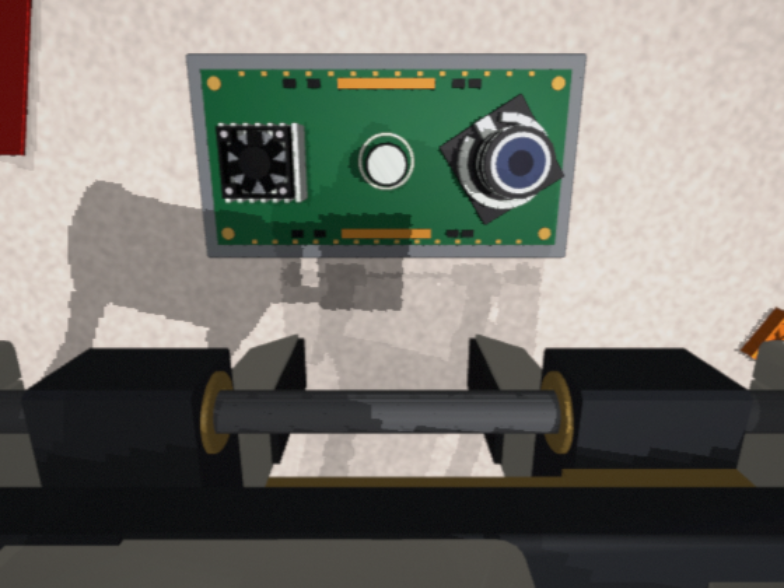

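The picture shows the fan on the sink at (258,162), the capacitor upright on the circle at (386,163) and the cell home at (520,160) with its lug in the notch. Nothing needs mending.

```bash
python3 -c "
from plant import bot
print(bot.close_job())"
```

```text
the job is handed in; nothing more can be done
None
```

The job is done and handed in after about 36 s: the heat sink and fan are square on the processor, the lens cell is home with its lug in the notch, and the capacitor stands on the white circle about 1 mm off centre; everything is let go, and I never touched the bin, screwdriver or multimeter.

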